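# Load a staple strip into a magazine and close its rail

### The job

Load the part-used copper staple strip from the beech block into the stapler magazine: press an end of it back against the brass spring follower until the strip can drop fully down astride the core behind the nose, then ease it forward until it lightly bears on the nose before you let go, so that the spring never shoots it forward. Then slide the red-tabbed rail forward over the strip until it is past its catch and fully home. Glued strip and mechanism are delicate: feel for every stop and force nothing, and leave the other things on the bench alone.

Things in the scene. Friction and masses are not known exactly. Their poses are not given: they have to be found in the camera images.
- strip: Loose part-used strip of glued copper staples, 94 g, an upside-down U on its legs: 34 mm wide (y), 17 mm high, legs 2.5 mm thick, inside 29 wide and 14 high. x along the strip, z up; origin at the leg ends, near mid-length: each end lies anywhere from 26 to 46 mm from it, newly drawn for each end in each start (52 to 92 mm long). Starts on the beech block; may be loaded either way round
- beech_block: Fixed beech block, 175 x 235 mm, 30 mm high, origin at the centre of its underside; the strip stands on its top. (Mind the room: the head of a white magnifier lamp hangs over the bench to the robot's right, about x 0.45 to 0.95 m and y -0.03 to -0.5 m, from 0.2 m up; swing round close to the base to clear it)
- magazine: Staple magazine bolted to the bench; x = feed direction (to the nose), z up, origin at its underside on the centre line. Base plate 64 mm wide, top at z = 12 mm. Nose stop face at x = 50 mm. Blue housing 50 mm wide from x = -125 to -225 mm, 48 mm high (61 mm at the catch on it). Nothing but the base plate lies beside the core
- core: Fixed steel core of the magazine (same origin and axes), 26 mm wide, rounded top edges, along the centre line up to the nose, top at z = 27 mm. A seated strip sits astride it, its crown on the core, its origin at magazine z = 13 mm
- nose: Fixed steel nose, a low bar 46 mm wide, 14 mm thick, that only reaches 8 mm above the base plate (top at magazine z = 20 mm), so a raised strip passes over it. Origin at the foot of its stop face (magazine x = 50 mm, z = 12 mm), same axes as the magazine
- follower: Brass spring follower astride the core, 40 mm wide, reaching from magazine z = 14 to 31 mm. Origin in its front face (which looks to the nose), 13 mm above the bench, axes as the magazine; at rest at magazine x = 6 mm. A strip's end pushes it back along magazine -x for up to 56 mm, where it is solid; spring 2.5 N at rest, 7 N fully back
- rail: Flat steel cover rail, 30 x 3 mm, underside at magazine z = 32.5 mm (2.5 mm over a seated strip); slides along magazine x over the strip. Origin: middle of its front end, underside; starts drawn back at magazine x = -66 to -54 mm; home on its hard stop at x = +54 mm. Drags with 1.5 N; about 10 mm before home it must be pushed over a sprung catch (7 to 10 N), which then holds it
- rail_tab (a point): Top middle of the red thumb tab on the rail: 7 mm thick along x, 26 mm wide, standing 21.5 mm above the top face of the rail, top at magazine z = 57 mm; centre 5.5 mm behind the rail's front end. At least 49 mm free behind it, over the rail, at the start
- pliers: Loose red needle-nose pliers, 197 x 70 x 14 mm; a bystander
- flux_bottle: Loose small white bottle with red cap and needle, 34 mm across, 95 mm high; a bystander
- tin: Loose white round tin, 44 mm across, 21 mm high; a bystander
There are look-alikes about, which are no part of the job. Leave any turquoise look-alike of the strip alone.

How it is judged:
By the outcome, as a careful person would: the job done as asked, in the order asked, and still so for the second after the job is handed in, with the robot touching nothing.
It also fails if it takes over 66 s, if anything falls off the work surface, if the arm or the gripper's body presses on something with over 40 N, if the wrist force passes 120 N, or if a joint passes its speed limit or range.

### The arm

A 7-joint arm with a two-finger parallel gripper is mounted at the origin on a cart in front of the work surface, level with it; the furniture and walls round the work are solid. World frame = base frame: x ahead of the robot, y to its left, z up, the work surface at z = 0. Lengths are in m, angles in rad, forces in N, time in s.
With the tool pointing down it reaches from about 0.4 to 0.9 m from the base axis. Payload 5.6 kg.
Tool frame: the origin (TCP) lies midway between the tips of the shut fingers; the grasp point (between the pads) lies 19 mm behind it; z points along the fingers, y is the line along which they close (so a half turn about z gives the same grasp; the last joint's range is limited). The gripper opens to 92 mm and grips with 3 to 60 N. Pads are 20 mm wide; open, the fingers measure 128 mm over their backs; the gripper's body (75 mm by 189 mm) begins 69 mm behind the grasp point.
Start: joints at [-1.232, 0.468, -0.012, 1.603, 0.006, 1.071, -0.056], TCP at [0.242, 0.603, 0.215] pointing down, gripper open.
Joint ranges: [-2.53, 2.53], [-0.31, 2.02], [-1.57, 1.55], [0.28, 2.44], [-1.29, 4.43], [0.15, 1.84], [-2.92, 2.92]. Speed limits (rad/s): [2.57, 2.57, 3.14, 3.14, 3.14, 3.14, 3.14].

### API

Orientations are given as a 3x3 rotation matrix whose columns are the frame's x, y, z axes.
In Python, from station import env, effector, solver, viewer, workorder, search_frame, tip_of gives the robot as it stands. Calls block until the motion is done:
- env.reach(position, orientation): joint-space move of the TCP to a pose.
- env.movel(position, frame=None, rate=0.15): straight line of the TCP; frame=None keeps the orientation; rate is the mean speed in m/s.
- env.goto_joints(angles): joint-space move.
- effector.release() and effector.grasp(squeeze=None): open the fingers fully, or close them until they stop; squeeze is the grip in N (None keeps the last).
- env.pause(seconds).
- solver.inverse_kinematics(position, orientation): joint angles nearest the present ones, or None.
- env.sense(): the state.
- viewer.read_camera(name): name is "scene" or "top" or "wrist"; returns (picture, depth): 480x640x3 uint8, red, green, blue; 480x640 float32, m along the optical axis (not along the pixel's ray), 0 where there is no reading.
- viewer.camera_info(name): a dict with "intrinsics" (3x3 intrinsics, pixels), "dist_coeffs" ([k1, k2, p1, p2, k3] as OpenCV has them; the pictures are not rectified), "eye" and "rotation" of the camera in the world; the wrist camera has in their place "T_tool_cam" (4x4, takes a point from camera to tool coordinates, whose origin is the TCP and whose axes are the flange's). Camera axes: x right, y up, looking along -z (the intrinsics and any distortion apply to the point x, -y, -z); pixel columns grow to the right and rows downward; lengths in m; the calibration is good to about 2 mm. A picture is of the moment at which its call begins: read the wrist's pose just before it. camera_info takes no time and is no camera call.
A pose or a line that the arm cannot do raises env.PlanningError and nothing moves.
- workorder.finish_job(): hands the job in; it is judged then, once.
Trained networks look in the newest picture that a camera, given by its name, has taken for a name from the list of things; names that differ only in an ending like _2 or _b are one class to them, and where a whole thing is asked for, a point or a joint stands for the part that bears it (a point fixed in the world has none). Each returns a list of dicts, best first, with "score" (0 to 1); they miss things now and then, are a little off and sometimes report something else, mostly with a low value. They report only what shows in the picture. A call takes as long as a camera call. They do not tell look-alikes from the thing itself.
- search_frame(camera, name): "at" ([x, y, z] in m, in world coordinates, good to about 4 mm: the middle of the surface that is visible of it).
- tip_of(camera, name): "at" ([x, y, z] in m, in world coordinates, good to about 4 mm: a listed point, or the origin of a listed thing).
The state is a dict: "t": time; "joint_positions": joint angles; "joint_velocities": joint speeds; "tau": joint torques, N m; "ee_pos": TCP position; "tcp_rot": TCP orientation; "wrist_force": force on the tool from outside, world axes, zero at the start; "moment": the same for the moment, N m; "gripper_width": finger opening in m; "grasp_force": force on a finger pad.
Only numpy, scipy, OpenCV 4.12 (cv2) and the standard library are available. Lean on these libraries where they do the work, as an engineer would, in place of code of your own. Each camera call takes 0.05 s, during which the arm holds its last target. There are 200 camera calls.

## Working session

There is one attempt and no reset: what is moved stays moved. The work goes in short steps, each a Python script; the robot and the scene stay as the last script left them, time stands still between calls to the robot, and variables do not carry over. Pictures are saved under pics/ and viewed, at most 10 in all, crops included, and the job is handed in when it is done.

```bash
ls; mkdir -p pics; python3 - <<'E'
from station import *
import cv2, numpy as np
s=env.sense(); print(s)
for c in ("scene","top"):
    im,d=viewer.read_camera(c); cv2.imwrite(f"pics/{c}0.png",im[:,:,::-1]); np.save(f"{c}_d.npy",d); np.save(f"{c}_i.npy",im)
    print(c,viewer.camera_info(c))
    for n in ("strip","beech_block","magazine","nose","follower","rail","rail_tab"):
        for f in (search_frame,tip_of):
            try: print(n,f.__name__,[(round(r["score"],2),np.round(r["at"],4).tolist()) for r in f(c,n)][:4])
            except Exception as e: print(n,e)
print(viewer.camera_info("wrist")); print(env.sense()["t"])
E
```

```text
pics
{'t': 0.0, 'joint_positions': array([-1.23196667,  0.4684058 , -0.01160661,  1.60360694,  0.00599597,
        1.07139953, -0.0563013 ]), 'joint_velocities': array([ 1.07764963e-03,  5.40966102e-04, -3.17818932e-04, -3.13315493e-04,
       -1.23335352e-03,  2.68503310e-04, -2.87096037e-05]), 'tau': array([ 6.37370408e-05, -5.20576108e+01, -1.25944172e-02, -2.43738323e+01,
       -5.67282597e-02,  1.74260727e-02,  1.60091786e-04]), 'ee_pos': array([0.24204803, 0.60262635, 0.21362868]), 'tcp_rot': array([[-9.27960640e-01,  3.72677803e-01, -5.53262808e-04],
       [ 3.72678194e-01,  9.27959096e-01, -1.69715997e-03],
       [-1.19088594e-04, -1.78108664e-03, -9.99998407e-01]]), 'wrist_force': array([ 0.27810056, -0.39173964,  0.49380096]), 'moment': array([ 0.0240747 , -0.0061401 , -0.03658807]), 'grasp_force': 0.0, 'gripper_width': 0.09178331068258201}
scene {'intrinsics': array([[561.76433105,   0.        , 329.19014818],
       [  0.        , 561.76433105, 242.63029559],
       [  0.        ,   0.        ,   1.        ]]), 'dist_coeffs': array([0.05510742, 0.        , 0.        , 
[... 2069 characters left out ...]
l []
rail_tab call [(0.84, [0.4908, 0.0732, 0.0547]), (0.37, [0.4975, 0.3725, 0.031])]
{'intrinsics': array([[427.31545051,   0.        , 319.45869843],
       [  0.        , 427.31545051, 231.22079282],
       [  0.        ,   0.        ,   1.        ]]), 'dist_coeffs': array([0.02745372, 0.        , 0.        , 0.        , 0.        ]), 'T_tool_cam': array([[ 4.89143327e-04,  9.71506040e-01,  2.37014294e-01,
         6.55623033e-02],
       [ 9.99999841e-01, -4.08611089e-04, -3.88901049e-04,
        -1.43934387e-03],
       [-2.80973049e-04,  2.37014446e-01, -9.71506085e-01,
        -1.70402832e-01],
       [ 0.00000000e+00,  0.00000000e+00,  0.00000000e+00,
         1.00000000e+00]])}
1.5
```

View pics/top0.png

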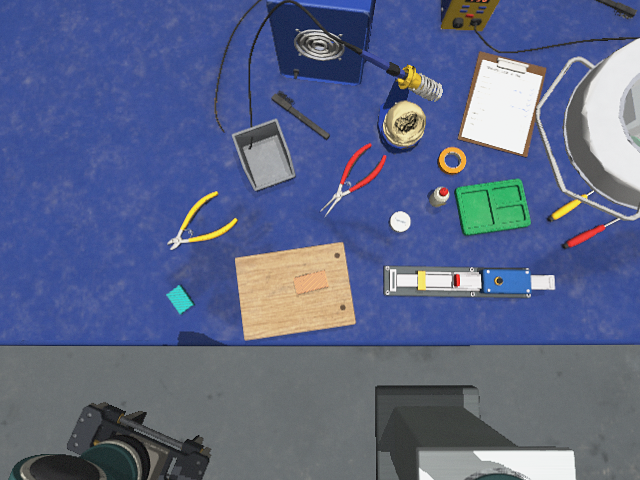

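View pics/scene0.png

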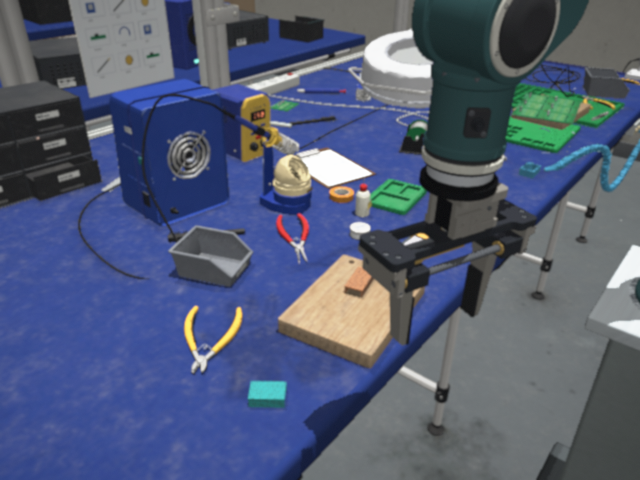

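The copper strip on the beech block, at top-view (310,283), fits the description. The turquoise one at (180,300) is the look-alike and stays put. The magazine is at (470,281) with its nose to the image left, so it feeds along world +y. I'll confirm from close up with the wrist camera.

```bash
cat > h.py <<'E'
from station import *
import cv2, numpy as np
def R(yaw):  # tool x at angle yaw in world, z down
    c,s=np.cos(yaw),np.sin(yaw); return np.array([[c,s,0],[s,-c,0],[0,0,-1.]])
W=viewer.camera_info("wrist"); K=W["intrinsics"]; D=W["dist_coeffs"]; T=np.array(W["T_tool_cam"])
def shot(name):
    s=env.sense(); im,d=viewer.read_camera("wrist")
    cv2.imwrite(f"pics/{name}.png",im[:,:,::-1]); np.savez(f"{name}.npz",im=im,d=d,p=s["ee_pos"],R=s["tcp_rot"]); return s
def rays(px,p,Rt):
    n=cv2.undistortPoints(np.float64(px).reshape(-1,1,2),K,D).reshape(-1,2)
    v=np.c_[n[:,0],-n[:,1],-np.ones(len(n))]@(Rt@T[:3,:3]).T
    return p+Rt@T[:3,3],v
def at_z(px,z,p,Rt):
    o,v=rays(px,p,Rt); return o+v*((z-o[2])/v[:,2])[:,None]
def st(): 
    s=env.sense(); return np.round(s["t"],1),np.round(s["ee_pos"],4),np.round(s["wrist_force"],2),round(s["gripper_width"],4),round(s["grasp_force"],1)
E
python3 - <<'E'
from h import *
for y in (np.pi/2,-np.pi/2):
    for p in ([.492,.38,.15],[.495,.12,.16]): print(y,solver.inverse_kinematics(np.array(p),R(y)))
env.reach(np.array([.494,.378,.18]),R(np.pi/2)); print(st()); shot("w1")
env.reach(np.array([.495,.12,.17]),R(np.pi/2)); print(st()); shot("w2")
E
```

```text
1.5707963267948966 [-0.93460069  0.49590743  0.29839413  1.74755612 -0.17616012  0.92432312
 -0.56358091]
1.5707963267948966 [-0.69600994  0.31358514  0.46869602  2.0189615  -0.18660462  0.84970037
 -0.12315358]
-1.5707963267948966 [-0.47117072  0.51745551 -0.32307606  1.71388172  0.19544147  0.94194897
  2.27134065]
-1.5707963267948966 [-0.21446603  0.30660009 -0.10515093  1.98842817  0.04223011  0.84859692
  2.79892079]
(np.float64(2.8), array([0.4927, 0.3799, 0.18  ]), array([ 0.02, -0.91,  0.48]), 0.0919, 0.0)
(np.float64(3.8), array([0.4953, 0.1219, 0.1702]), array([ 0.39,  0.33, -0.4 ]), 0.0916, 0.0)
```

View pics/w1.png

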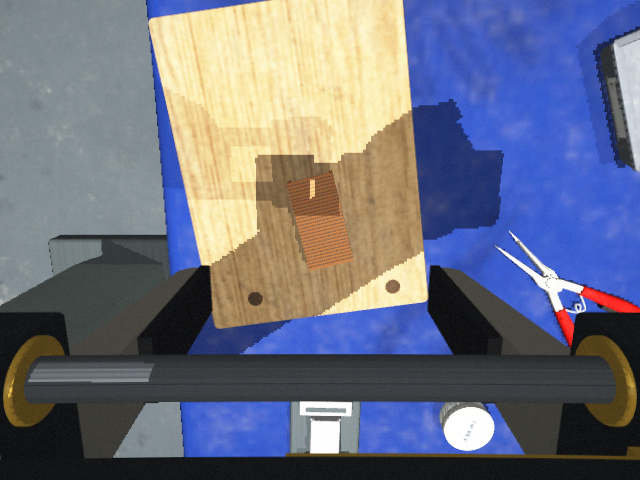

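View pics/w2.png

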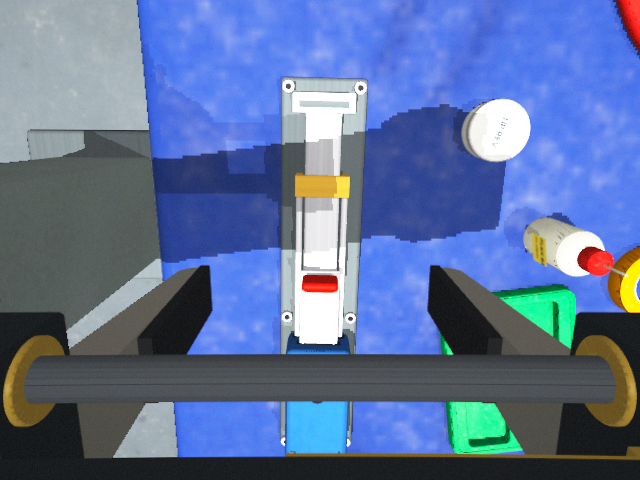

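w1 shows the copper strip with corners near (288,183), (330,172), (352,258) and (310,270). w2 shows the nose at row 103, the follower at (323,185) and the tab at (320,283).

```bash
python3 - <<'E'
from h import *
a=np.load("w1.npz"); b=np.load("w2.npz")
im=a["im"]; h=cv2.cvtColor(im,cv2.COLOR_RGB2HSV)
roi=np.zeros(h.shape[:2],np.uint8); roi[160:280,275:365]=1
m=((h[...,0]<13)&(h[...,1]>120)).astype(np.uint8)*roi
m=cv2.morphologyEx(m,cv2.MORPH_CLOSE,np.ones((5,5))); m=cv2.morphologyEx(m,cv2.MORPH_OPEN,np.ones((5,5)))
r=cv2.minAreaRect(cv2.findContours(m,0,2)[0][0]); bx=cv2.boxPoints(r); print("px",bx.round(1).tolist(),m.sum())
print(a["d"][183:262:12,322], "cam h",rays([[320,240]],a["p"],a["R"])[0])
q=at_z(bx,0.047,a["p"],a["R"]); print(q.round(4).tolist(), [np.linalg.norm(q[i]-q[i-1]).round(4) for i in range(4)], q.mean(0))
h2=cv2.cvtColor(b["im"],cv2.COLOR_RGB2HSV)
def box(m,x0,x1,y0,y1,z,n):
    mm=np.zeros_like(m); mm[y0:y1,x0:x1]=m[y0:y1,x0:x1]; ys,xs=np.nonzero(mm)
    for y in np.unique(ys)[::3]:
        x=xs[ys==y]; p=at_z([[x.min()-.5,y],[x.max()+.5,y]],z,b["p"],b["R"]); print(n,y,x.min(),x.max(),p.mean(0).round(4)[:2],((p[1,0]-p[0,0])*1e3).round(1))
box((h2[...,0]>15)&(h2[...,0]<30)&(h2[...,1]>120),285,365,165,205,.031,"fol")
box(((h2[...,0]<8)|(h2[...,0]>172))&(h2[...,1]>120),290,350,268,300,.057,"tab")
box((h2[...,1]<70),270,385,70,86,.012,"plate")
box((h2[...,1]<70),270,385,210,265,.012,"plate")
box((h2[...,2]>195)&(h2[...,1]<70),288,358,88,118,.020,"nose")
print(b["d"][[88,103,130,185,230,283,310,350],[320]*8])
A=cv2.resize(im[150:290,240:400,::-1],None,fx=2.5,fy=3,interpolation=2); B=cv2.resize(b["im"][70:350,270:380,::-1],None,fx=3,fy=2,interpolation=2)
c=np.zeros((560,760,3),np.uint8); c[:420,:400]=A; c[:560,410:740]=B; cv2.imwrite("pics/crop.png",c)
E
```

```text
px [[308.0, 258.0], [318.0, 258.0], [318.0, 267.0], [308.0, 267.0]] 2890
[0.3025044  0.30577752 0.30696896 0.3098184  0.3118552  0.31429362
 0.31631708] cam h [0.49250098 0.44427088 0.35048769]
[[0.4844, 0.3503, 0.047], [0.4918, 0.3503, 0.047], [0.4919, 0.3433, 0.047], [0.4844, 0.3433, 0.047]] [np.float64(0.007), np.float64(0.0074), np.float64(0.007), np.float64(0.0075)] [0.48812047 0.34682683 0.047     ]
fol 173 296 302 [0.4807 0.1544] 5.0
fol 176 295 349 [0.4973 0.1523] 39.7
fol 179 295 349 [0.4973 0.1502] 39.8
fol 182 295 349 [0.4973 0.148 ] 39.9
fol 185 295 349 [0.4974 0.1458] 39.9
fol 188 295 349 [0.4974 0.1436] 40.0
fol 191 295 349 [0.4974 0.1414] 40.1
fol 194 295 348 [0.497  0.1392] 39.4
fol 197 334 348 [0.5113 0.137 ] 11.0
tab 275 305 330 [0.4943 0.086 ] 18.2
tab 278 303 336 [0.4957 0.0838] 23.8
tab 281 303 337 [0.496  0.0816] 24.6
tab 284 302 337 [0.4957 0.0793] 25.3
tab 287 302 337 [0.4957 0.0771] 25.4
tab 290 304 336 [0.4961 0.0748] 23.3
plate 77 284 297 [0.4743 0.2217] 10.2
plate 80 282 366 [0.4986 0.2197] 61.7
plate 83 282 367 [0.499  0.2176] 62.6
plate 210 281 361 [0.49
[... 484 characters left out ...]
plate 249 281 359 [0.4961 0.092 ] 63.1
plate 252 281 359 [0.4961 0.0895] 63.2
plate 255 281 359 [0.4961 0.087 ] 63.4
plate 258 281 358 [0.4958 0.0845] 62.7
plate 261 281 358 [0.4958 0.082 ] 62.8
plate 264 281 358 [0.4958 0.0795] 62.9
nose 88 290 357 [0.4982 0.2135] 48.4
nose 91 288 357 [0.4975 0.2115] 49.9
nose 94 288 355 [0.4968 0.2095] 48.6
nose 97 288 355 [0.4968 0.2074] 48.7
nose 100 288 355 [0.4968 0.2054] 48.7
nose 103 288 357 [0.4975 0.2033] 50.3
nose 106 288 357 [0.4975 0.2013] 50.3
nose 109 288 357 [0.4976 0.1992] 50.4
nose 112 288 357 [0.4976 0.1971] 50.5
nose 115 306 357 [0.5041 0.1951] 37.6
[0.31351128 0.3060576  0.30423754 0.30958238 0.3207507  0.30241314
 0.3276482  0.326991  ]
```

View pics/crop.png

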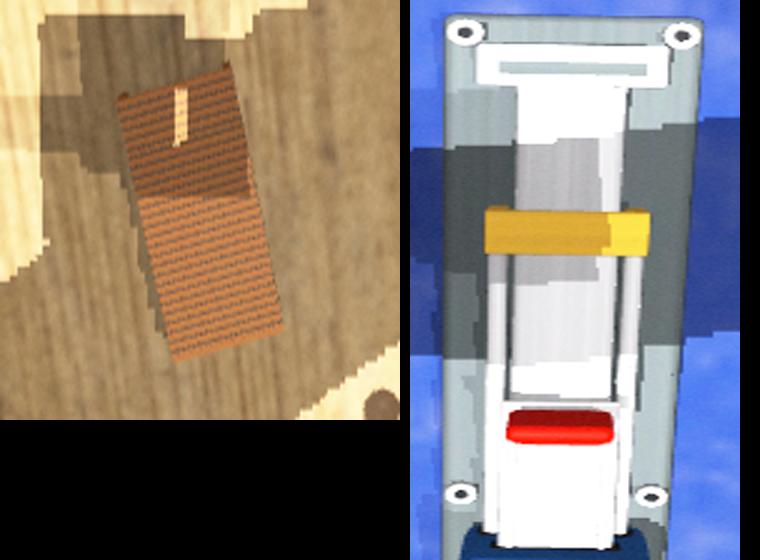

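The crop confirms it: left, the copper ribbed strip on the beech; right, the nose bar, brass follower and red tab. Next I grasp it once to centre it, then look again so I can cancel the camera's lateral bias.

```bash
python3 - <<'E'
from h import *
a=np.load("w1.npz")
c=np.array([[287.2,182.7],[332,171.7],[353.2,259],[310,270]])
q=at_z(c,.047,a["p"],a["R"]); print(q.round(4).tolist(),[np.linalg.norm(q[i]-q[i-1]).round(4) for i in range(4)])
ax=(q[0]+q[1]-q[2]-q[3])[:2]; yaw=np.arctan2(ax[1],ax[0]); m=q.mean(0); print("yaw",np.degrees(yaw),m, a["d"][200:250:25,318:325:6], [at_z([[320,200]],.047,a["p"],a["R"])])
Rg=R(yaw)
env.reach(np.array([m[0],m[1],.09]),Rg)
env.movel(np.array([m[0],m[1],.033]),rate=.08); env.pause(.3); print(st())
effector.grasp(5); print(st()); effector.release(); env.pause(.1); print(st())
env.movel(np.array([m[0],m[1],.18]),rate=.2); env.pause(.4); s=shot("w3"); print(st())
np.save("g.npy",[m[0],m[1],yaw])
b=np.load("w3.npz")["im"]; cv2.imwrite("pics/w3c.png",cv2.resize(b[160:300,240:400,::-1],None,fx=4,fy=4,interpolation=2))
E
```

```text
[[0.4698, 0.4062, 0.047], [0.5015, 0.4141, 0.047], [0.518, 0.3497, 0.047], [0.4859, 0.341, 0.047]] [np.float64(0.0672), np.float64(0.0327), np.float64(0.0665), np.float64(0.0332)]
yaw 104.1048163456154 [0.49377582 0.37773076 0.047     ] [[0.30659866 0.3066813 ]
 [0.3115956  0.31090075]] [array([[0.49312181, 0.39385619, 0.047     ]])]
(np.float64(6.1), array([0.4939, 0.3779, 0.0334]), array([-0.25,  0.92, -0.94]), 0.0922, 0.0)
(np.float64(7.0), array([0.4938, 0.3777, 0.033 ]), array([ 0.54, -0.35,  0.08]), 0.0341, 5.0)
(np.float64(8.1), array([0.4938, 0.3777, 0.033 ]), array([-1.08, -0.54, -0.56]), 0.0919, 0.0)
(np.float64(9.4), array([0.4937, 0.3777, 0.1796]), array([-0.08, -0.43,  0.16]), 0.092, 0.0)
```

View pics/w3c.png

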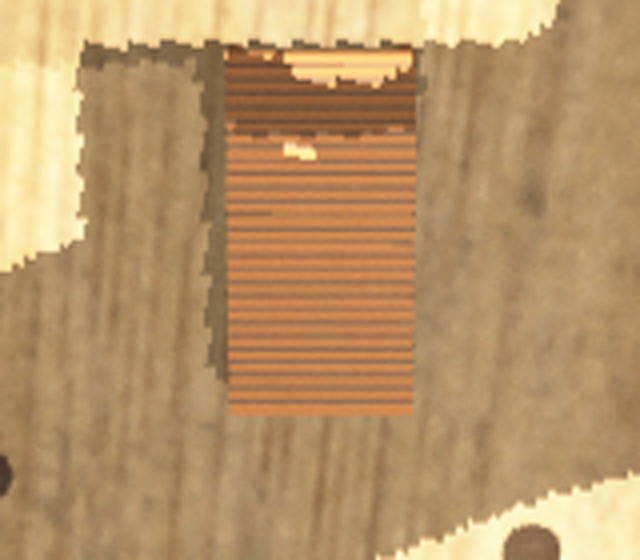

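```bash
python3 - <<'E'
from h import *
e=np.load("w3.npz"); b=np.load("w2.npz")
u=lambda x:(x+.5)/4-.5
px=[[240+u(321),160+u(46)],[240+u(321),160+u(415)],[240+u(226.5),160+u(240)],[240+u(415),160+u(240)]]
t=(at_z(px,.047,e["p"],e["R"])-e["p"])@e["R"]; print("strip tool",(t*1e3).round(2).tolist())
bias=t[:2,1].mean()
# magazine: lateral in w2 tool frame, bias removed
def f(l,r,row,z): return (at_z([[(l+r)/2,row]],z,b["p"],b["R"])-b["p"])@b["R"]
P=[f(282,367,82,.012),f(281,361,211,.012),f(281,360,224,.012),f(281,359,247,.012),f(281,358,261,.012),f(295,349,184,.031),f(302,337,285,.057),f(292.3,356.2,103,.020)]
for p in P:
    p[0,1]-=bias; w=b["p"]+b["R"]@p[0]; print(w.round(4))
Q=np.array([b["p"]+b["R"]@p[0] for p in P]); k=np.polyfit(Q[:,1],Q[:,0],1); print("bias",bias,"x=",k, (Q[:,0]-np.polyval(k,Q[:,1])).round(4))
np.save("line.npy",k); print(b["R"].round(4).tolist(),e["R"].round(4).tolist())
E
```

```text
strip tool [[34.47, 0.05, 132.42], [-33.72, 0.1, 132.45], [-0.5, -17.05, 132.45], [-0.48, 17.1, 132.42]]
[0.4985 0.2184 0.012 ]
[0.4964 0.1229 0.012 ]
[0.496  0.1125 0.012 ]
[0.4957 0.0937 0.012 ]
[0.4953 0.082  0.012 ]
[0.4969 0.1465 0.031 ]
[0.4953 0.0786 0.057 ]
[0.4984 0.2034 0.02  ]
bias 7.131868259738699e-05 x= [0.02405432 0.49337499] [-0.0001  0.     -0.0001  0.0001 -0.      0.     -0.      0.0001]
[[-0.0025, 1.0, 0.0007], [1.0, 0.0025, 0.0009], [0.0009, 0.0007, -1.0]] [[-0.2437, 0.9699, -0.0006], [0.9699, 0.2437, -0.0007], [-0.0005, -0.0008, -1.0]]
```

```bash
cat >> h.py <<'E'
import os
k=np.load("line.npy") if os.path.exists("line.npy") else [0,0]
Y0=.1468; th=np.arctan(k[0]); dr=np.array([np.sin(th),np.cos(th)]); O=np.array([np.polyval(k,Y0),Y0]); RM=R(np.pi/2-th)
def mp(mx,z,lat=0): xy=O+mx*dr+lat*np.array([np.cos(th),-np.sin(th)]); return np.array([xy[0],xy[1],z])
def ms():
    s=env.sense(); d=s["ee_pos"][:2]-O; f=s["wrist_force"]; return dict(t=round(s["t"],2),mx=round(float(d@dr)*1e3,2),lat=round(float(d@[np.cos(th),-np.sin(th)])*1e3,2),z=round(s["ee_pos"][2]*1e3,2),fx=round(float(f[:2]@dr),2),fl=round(float(f[:2]@[np.cos(th),-np.sin(th)]),2),fz=round(f[2],2),w=round(s["gripper_width"]*1e3,1))
E
python3 - <<'E'
from h import *
m=np.load("g.npy")
env.movel(np.array([m[0],m[1],.032]),rate=.15); env.pause(.2); effector.grasp(20); print(st())
env.movel(np.array([m[0],m[1],.10]),rate=.15)
env.reach(mp(.046,.08),RM); env.pause(.3); print(ms()); shot("w4")
for z in (.045,.035,.030,.025):
    env.movel(mp(.046,z),rate=.06); env.pause(.1); r=ms(); print(r)
    if abs(r["fz"])>4: break
E
```

```text
(np.float64(11.6), array([0.4938, 0.3777, 0.032 ]), array([ 0.2 ,  0.12, -0.66]), 0.0338, 20.0)
{'t': 13.3, 'mx': 47.44, 'lat': -0.08, 'z': np.float64(79.98), 'fx': 1.02, 'fl': 0.08, 'fz': np.float64(-0.91), 'w': 34.1}
{'t': 14.18, 'mx': 46.11, 'lat': 0.33, 'z': np.float64(45.31), 'fx': 1.09, 'fl': 0.75, 'fz': np.float64(0.19), 'w': 33.4}
{'t': 14.6, 'mx': 45.93, 'lat': -0.02, 'z': np.float64(34.91), 'fx': 0.51, 'fl': -0.17, 'fz': np.float64(-1.57), 'w': 33.8}
{'t': 14.95, 'mx': 45.95, 'lat': -0.01, 'z': np.float64(29.96), 'fx': -0.22, 'fl': -0.07, 'fz': np.float64(-0.8), 'w': 34.0}
{'t': 15.3, 'mx': 45.95, 'lat': -0.04, 'z': np.float64(24.91), 'fx': 0.5, 'fl': -0.02, 'fz': np.float64(-1.09), 'w': 33.7}
```

View pics/w4.png

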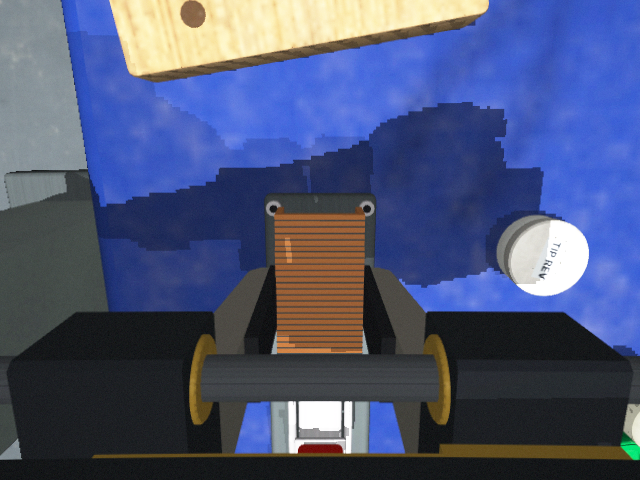

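The strip is held straight between the pads, with its front end at row 213 and centred over the plate. Now I press back, step by step, feeling the spring.

```bash
python3 - <<'E'
from h import *
e=np.load("w4.npz"); z=e["p"][2]+.015
t=(at_z([[320,213]],z,e["p"],e["R"])-e["p"])@e["R"]; print("front",(t*1e3).round(1))
front=t[0,0]; end=.050-front-.003; print("end mx",end)
for mx in np.linspace(.042,end,11):
    env.movel(mp(mx,.025),rate=.05); env.pause(.08); r=ms(); print(r)
    if r["fx"]>9 or abs(r["fl"])>5 or abs(r["fz"])>6: print("stop"); break
E
```

```text
front [[ 33.7   0.2 -15. ]]
end mx 0.013345967211685152
{'t': 15.63, 'mx': 41.85, 'lat': 0.09, 'z': np.float64(25.08), 'fx': 0.13, 'fl': -0.1, 'fz': np.float64(-0.87), 'w': 33.8}
{'t': 15.97, 'mx': 39.76, 'lat': 0.05, 'z': np.float64(25.09), 'fx': 1.94, 'fl': -0.14, 'fz': np.float64(-1.27), 'w': 33.7}
{'t': 16.3, 'mx': 36.31, 'lat': 0.06, 'z': np.float64(25.07), 'fx': 3.27, 'fl': 0.38, 'fz': np.float64(-0.23), 'w': 33.5}
{'t': 16.63, 'mx': 33.32, 'lat': 0.02, 'z': np.float64(25.01), 'fx': 2.62, 'fl': -0.21, 'fz': np.float64(-1.19), 'w': 33.6}
{'t': 16.97, 'mx': 30.45, 'lat': 0.08, 'z': np.float64(25.04), 'fx': 2.35, 'fl': -0.75, 'fz': np.float64(-0.64), 'w': 33.8}
{'t': 17.3, 'mx': 27.59, 'lat': 0.07, 'z': np.float64(25.02), 'fx': 3.03, 'fl': 0.1, 'fz': np.float64(-0.46), 'w': 34.1}
{'t': 17.63, 'mx': 24.72, 'lat': 0.04, 'z': np.float64(25.01), 'fx': 3.64, 'fl': 0.1, 'fz': np.float64(0.3), 'w': 33.7}
{'t': 17.97, 'mx': 21.9, 'lat': 0.06, 'z': np.float64(25.03), 'fx': 3.92, 'fl': 1.37, 'fz': np.float64(-0.08), 'w': 33.6}
{'t': 18.3, 'mx': 19.1, 'lat': 0.06, 'z': np.float64(25.03), 'fx': 2.87, 'fl': 0.39, 'fz': np.float64(-0.22), 'w': 33.6}
{'t': 18.63, 'mx': 16.28, 'lat': 0.07, 'z': np.float64(25.02), 'fx': 4.72, 'fl': 1.22, 'fz': np.float64(0.26), 'w': 34.1}
{'t': 18.97, 'mx': 13.45, 'lat': 0.08, 'z': np.float64(25.03), 'fx': 3.96, 'fl': 0.74, 'fz': np.float64(-0.25), 'w': 33.8}
```

```bash
python3 - <<'E'
from h import *
env.movel(mp(.0120,.025),rate=.05)
for z in (.0225,.021,.0195,.018,.017,.0165,.016,.0155,.015,.0147,.0144):
    env.movel(mp(.0120,z),rate=.03); env.pause(.1); f=np.mean([env.sense()["wrist_force"][2] for _ in range(1)]); r=ms(); print(r)
    if r["fz"]>2.8 or abs(r["fl"])>5 or r["fx"]>10: print("stop"); break
E
```

```text
{'t': 19.57, 'mx': 12.19, 'lat': 0.08, 'z': np.float64(22.38), 'fx': 5.31, 'fl': 1.69, 'fz': np.float64(0.15), 'w': 34.2}
{'t': 19.92, 'mx': 12.11, 'lat': 0.1, 'z': np.float64(20.92), 'fx': 5.22, 'fl': 0.15, 'fz': np.float64(0.83), 'w': 33.6}
{'t': 20.27, 'mx': 12.11, 'lat': 0.02, 'z': np.float64(19.34), 'fx': 4.86, 'fl': 0.82, 'fz': np.float64(0.69), 'w': 34.0}
{'t': 20.62, 'mx': 12.06, 'lat': 0.04, 'z': np.float64(17.81), 'fx': 5.03, 'fl': 1.41, 'fz': np.float64(0.96), 'w': 33.7}
{'t': 20.97, 'mx': 12.02, 'lat': -0.01, 'z': np.float64(16.81), 'fx': 5.6, 'fl': 1.02, 'fz': np.float64(0.82), 'w': 34.0}
{'t': 21.32, 'mx': 12.03, 'lat': -0.02, 'z': np.float64(16.37), 'fx': 5.41, 'fl': 1.18, 'fz': np.float64(2.01), 'w': 33.8}
{'t': 21.67, 'mx': 12.03, 'lat': -0.1, 'z': np.float64(15.87), 'fx': 5.21, 'fl': 0.44, 'fz': np.float64(1.3), 'w': 33.8}
{'t': 22.02, 'mx': 12.01, 'lat': -0.09, 'z': np.float64(15.4), 'fx': 4.94, 'fl': 0.18, 'fz': np.float64(1.43), 'w': 33.8}
{'t': 22.37, 'mx': 11.98, 'lat': -0.08, 'z': np.float64(14.95), 'fx': 5.08, 'fl': 0.67, 'fz': np.float64(1.3), 'w': 34.1}
{'t': 22.72, 'mx': 12.0, 'lat': -0.06, 'z': np.float64(14.93), 'fx': 4.56, 'fl': -0.57, 'fz': np.float64(4.82), 'w': 33.8}
stop
```

```bash
python3 - <<'E'
from h import *
z=.0149
env.movel(mp(.0120,z),rate=.03)
for mx in np.arange(.0128,.0200,.0005):
    env.movel(mp(mx,z),rate=.02); env.pause(.1)
    F=[]
    for _ in range(3): F.append(ms()["fx"]); env.pause(.02)
    r=ms(); f=np.mean(F); print(r,round(f,2))
    if f<1.0: print("nose"); break
E
```

```text
{'t': 23.37, 'mx': 12.24, 'lat': -0.05, 'z': np.float64(14.92), 'fx': 3.02, 'fl': -0.24, 'fz': np.float64(4.77), 'w': 33.9} 2.59
{'t': 23.77, 'mx': 12.55, 'lat': -0.04, 'z': np.float64(14.92), 'fx': 2.25, 'fl': -1.84, 'fz': np.float64(4.46), 'w': 34.2} 2.15
{'t': 24.17, 'mx': 12.92, 'lat': -0.03, 'z': np.float64(14.92), 'fx': 2.54, 'fl': -0.34, 'fz': np.float64(5.11), 'w': 33.9} 1.81
{'t': 24.57, 'mx': 13.37, 'lat': -0.03, 'z': np.float64(14.92), 'fx': 2.03, 'fl': -0.73, 'fz': np.float64(4.85), 'w': 33.6} 2.4
{'t': 24.97, 'mx': 13.82, 'lat': -0.04, 'z': np.float64(14.93), 'fx': 3.48, 'fl': -1.04, 'fz': np.float64(5.51), 'w': 33.6} 1.21
{'t': 25.37, 'mx': 14.29, 'lat': -0.04, 'z': np.float64(14.92), 'fx': 1.88, 'fl': -0.04, 'fz': np.float64(6.06), 'w': 34.0} 1.57
{'t': 25.77, 'mx': 14.78, 'lat': -0.07, 'z': np.float64(14.91), 'fx': 0.89, 'fl': -0.93, 'fz': np.float64(5.94), 'w': 33.7} 1.56
{'t': 26.17, 'mx': 15.28, 'lat': -0.03, 'z': np.float64(14.93), 'fx': 1.81, 'fl': 0.23, 'fz': np.float64(5.04), 'w': 33.9} 1.71
{'t': 26.57, 'mx': 15.62, 'lat': -0.02, 'z': np.float64(14.92), 'fx': 1.45, 'fl': 0.04, 'fz': np.float64(6.27), 'w': 33.5} 1.06
{'t': 26.97, 'mx': 16.07, 'lat': -0.04, 'z': np.float64(14.92), 'fx': 0.81, 'fl': -0.62, 'fz': np.float64(6.73), 'w': 33.9} 1.15
{'t': 27.37, 'mx': 16.5, 'lat': -0.04, 'z': np.float64(14.91), 'fx': 1.96, 'fl': -0.75, 'fz': np.float64(5.92), 'w': 34.1} 1.14
{'t': 27.77, 'mx': 16.82, 'lat': 0.0, 'z': np.float64(14.93), 'fx': 0.53, 'fl': -0.81, 'fz': np.float64(5.49), 'w': 33.8} 0.44
nose
```

```bash
python3 - <<'E'
from h import *
z=.0153
env.movel(mp(.0168,z),rate=.02); env.pause(.2); print(ms())
for mx in np.arange(.0168,.0215,.0005):
    env.movel(mp(mx,z),rate=.02); env.pause(.1)
    F=[]
    for _ in range(3): F.append(ms()["fx"]); env.pause(.02)
    r=ms(); f=np.mean(F); print(r,round(f,2))
    if f<0.2: print("nose"); break
E
```

```text
{'t': 28.22, 'mx': 16.79, 'lat': -0.1, 'z': np.float64(15.02), 'fx': 2.81, 'fl': 0.08, 'fz': np.float64(-3.08), 'w': 33.8}
{'t': 28.62, 'mx': 16.8, 'lat': -0.16, 'z': np.float64(15.18), 'fx': 3.98, 'fl': 1.36, 'fz': np.float64(-3.47), 'w': 33.8} 3.89
{'t': 29.02, 'mx': 16.9, 'lat': -0.14, 'z': np.float64(15.24), 'fx': 1.43, 'fl': 0.66, 'fz': np.float64(-2.62), 'w': 33.8} 1.95
{'t': 29.42, 'mx': 17.01, 'lat': -0.13, 'z': np.float64(15.23), 'fx': -1.62, 'fl': 0.42, 'fz': np.float64(-2.17), 'w': 33.8} -1.31
nose
```

```bash
python3 - <<'E'
from h import *
env.movel(mp(.0172,.0149),rate=.02); env.pause(.2); print(ms())
effector.release(); env.pause(.2); print(ms())
env.movel(mp(.0172,.13),rate=.2); env.pause(.3); shot("w5"); print(ms())
b=np.load("w5.npz")["im"]; cv2.imwrite("pics/w5c.png",cv2.resize(b[20:345,230:410,::-1],None,fx=1.8,fy=1.8,interpolation=2))
E
```

```text
{'t': 29.87, 'mx': 17.0, 'lat': -0.07, 'z': np.float64(15.05), 'fx': -2.02, 'fl': -1.42, 'fz': np.float64(3.52), 'w': 33.7}
{'t': 31.02, 'mx': 17.2, 'lat': -0.0, 'z': np.float64(14.9), 'fx': -0.23, 'fl': 0.15, 'fz': np.float64(0.31), 'w': 92.3}
{'t': 32.1, 'mx': 16.95, 'lat': -0.37, 'z': np.float64(129.21), 'fx': -0.19, 'fl': 0.57, 'fz': np.float64(0.39), 'w': 91.8}
```

View pics/w5c.png

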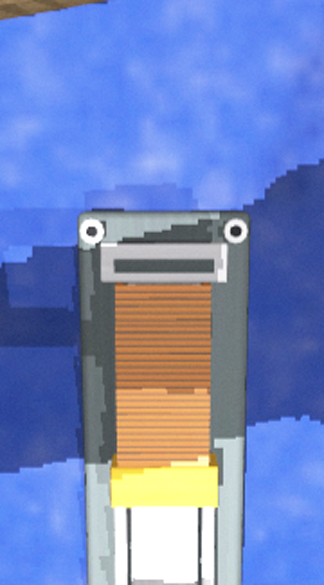

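The strip is seated against the nose, with the follower bearing on its rear end. Next is the rail.

```bash
python3 - <<'E'
from h import *
effector.grasp(10)
env.reach(mp(-.092,.10),RM); env.movel(mp(-.092,.041),rate=.1); env.pause(.1); print(ms())
for mx in [-.088,-.084,-.080,-.072,-.06,-.045,-.03,-.015,0,.010,.018]:
    env.movel(mp(mx,.041),rate=.06); r=ms(); print(r)
    if r["fx"]<-6 or abs(r["fl"])>5 or abs(r["fz"])>6: print("stop"); break
E
```

```text
{'t': 34.81, 'mx': -91.78, 'lat': 0.61, 'z': np.float64(41.64), 'fx': 0.52, 'fl': 1.65, 'fz': np.float64(0.06), 'w': 0.4}
{'t': 35.06, 'mx': -87.49, 'lat': 0.25, 'z': np.float64(41.38), 'fx': 0.08, 'fl': -0.2, 'fz': np.float64(0.18), 'w': 0.6}
{'t': 35.31, 'mx': -83.62, 'lat': 0.03, 'z': np.float64(41.05), 'fx': -0.07, 'fl': 0.29, 'fz': np.float64(0.03), 'w': 0.7}
{'t': 35.56, 'mx': -79.72, 'lat': -0.03, 'z': np.float64(40.97), 'fx': -0.34, 'fl': -0.2, 'fz': np.float64(-0.28), 'w': 0.2}
{'t': 35.84, 'mx': -71.25, 'lat': -0.04, 'z': np.float64(40.95), 'fx': 0.25, 'fl': 0.12, 'fz': np.float64(-1.19), 'w': 0.5}
{'t': 36.19, 'mx': -59.15, 'lat': -0.04, 'z': np.float64(40.96), 'fx': -0.08, 'fl': 0.09, 'fz': np.float64(-0.29), 'w': 0.3}
{'t': 36.59, 'mx': -44.17, 'lat': -0.02, 'z': np.float64(40.98), 'fx': -0.13, 'fl': 0.37, 'fz': np.float64(-1.07), 'w': 0.4}
{'t': 36.99, 'mx': -29.18, 'lat': -0.0, 'z': np.float64(40.99), 'fx': 0.12, 'fl': 0.69, 'fz': np.float64(0.31), 'w': 0.4}
{'t': 37.39, 'mx': -14.21, 'lat': -0.05, 'z': np.float64(40.97), 'fx': -0.86, 'fl': -0.16, 'fz': np.float64(0.17), 'w': 0.2}
{'t': 37.79, 'mx': 0.81, 'lat': -0.04, 'z': np.float64(40.98), 'fx': -0.36, 'fl': -0.22, 'fz': np.float64(0.07), 'w': 0.7}
{'t': 38.11, 'mx': 10.74, 'lat': -0.02, 'z': np.float64(40.99), 'fx': 0.27, 'fl': -0.08, 'fz': np.float64(0.36), 'w': 0.2}
{'t': 38.39, 'mx': 18.7, 'lat': -0.01, 'z': np.float64(40.99), 'fx': -0.1, 'fl': 0.43, 'fz': np.float64(0.5), 'w': 0.9}
```

```bash
python3 - <<'E'
from h import *
for mx in np.arange(.020,.043,.001):
    env.movel(mp(mx,.041),rate=.03); env.pause(.04); r=ms(); print(r["t"],round(mx*1e3,1),r["mx"],r["fx"],r["fl"],r["fz"])
    if r["fx"]<-12 or (mx>.031 and r["fx"]<-5) or abs(r["fl"])>6 or abs(r["fz"])>8: print("stop"); break
E
```

```text
38.68 20.0 20.13 -0.29 0.45 0.59
38.98 21.0 20.85 -0.91 -0.46 0.6
39.27 22.0 21.91 -0.74 -0.32 0.01
39.56 23.0 23.1 -0.95 0.45 -0.01
39.85 24.0 24.16 -0.51 -1.18 1.36
40.14 25.0 25.15 -1.25 1.56 0.72
40.43 26.0 26.11 -1.58 -0.05 0.57
40.73 27.0 26.76 -2.07 0.4 1.65
41.02 28.0 27.05 -5.42 0.21 3.09
41.31 29.0 27.37 -6.84 -0.24 3.24
41.6 30.0 28.05 -7.49 -0.61 4.12
41.89 31.0 29.56 -6.3 -0.69 3.09
stop
```

```bash
python3 - <<'E'
from h import *
for mx in np.arange(.032,.044,.001):
    env.movel(mp(mx,.041),rate=.03); env.pause(.06); r=ms(); print(r["t"],round(mx*1e3,1),r["mx"],r["fx"],r["fl"],r["fz"])
    if r["fx"]<-12 or (r["mx"]>34 and r["fx"]<-5) or abs(r["fl"])>6 or abs(r["fz"])>8: print("stop"); break
E
```

```text
42.2 32.0 31.62 -4.44 -0.05 2.12
42.51 33.0 33.51 -2.18 -0.02 0.7
42.82 34.0 34.54 -2.85 0.23 0.48
43.12 35.0 35.34 -0.48 0.43 -0.84
43.43 36.0 36.24 -1.25 -0.23 -0.31
43.74 37.0 36.58 -2.8 0.12 1.15
44.05 38.0 36.62 -5.42 0.46 3.35
stop
```

```bash
python3 - <<'E'
from h import *
env.movel(mp(.030,.041),rate=.06); env.movel(mp(.030,.15),rate=.2); env.pause(.3); shot("w6"); print(ms())
b=np.load("w6.npz")["im"]; cv2.imwrite("pics/w6c.png",cv2.resize(b[60:345,230:410,::-1],None,fx=2,fy=2,interpolation=2))
E
```

```text
{'t': 45.38, 'mx': 29.74, 'lat': -0.36, 'z': np.float64(149.21), 'fx': -0.27, 'fl': 0.15, 'fz': np.float64(-0.37), 'w': 0.6}
```

View pics/w6c.png

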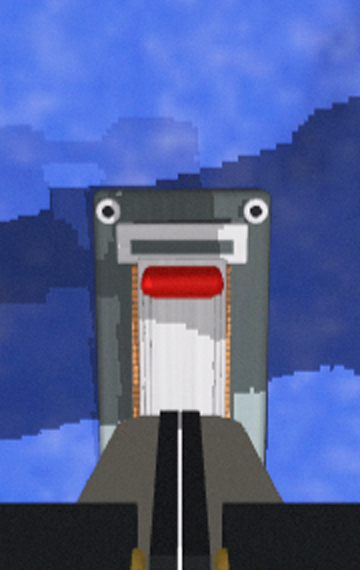

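The rail is at the nose with its tab at crop (182,281), and copper edges show evenly on both sides beneath it. The robot is clear, so I'm handing in.

```bash
python3 -c "
from station import *
print(workorder.finish_job())"
```

```text
the job is handed in; nothing more can be done
None
```

The copper strip is seated against the nose and was eased forward before release. The rail is past its catch and on its hard stop, and I handed the job in at about 45 s with the robot clear of everything.

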